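Clamp an offcut in the cam-clamp jig

TASK

Clamp the largest offcut in the cam-clamp jig, ready for drilling: set it flat on the jig's bed with its long side along the fence and its middle in line with the clamp's pad, slide the clamp's carriage up until the pad bears on the offcut and holds it flush against the fence, then swing the cam lever over centre so that it snaps fully shut and the offcut is gripped tight. Go by feel: do not force the carriage or the lever, and leave the other tools and offcuts where they are.

Things in the scene. Friction and masses are not known exactly. Their poses are not given: they have to be found in the camera images.
- block: the largest offcut, a plain dark hardwood block 52 (its x) x 120 (its y) x 42 mm high, about 0.16 kg; origin at the centre of its underside. It goes on the bed this way up with its long axis along the fence (its y along the jig's x, either way round). Pick it across its 52 mm width.
- jig: cam-clamp jig screwed to the bench: plywood board 140 mm wide in x, from -215 to +175 mm in y, an aluminium track let in flush down its middle; origin on the bench under the track; the bed (the board's top) is at z = 18 mm. Not the other jig with the red lever, which has no part in this job.
- fence_face (a point): middle of the fence's face, axes as the jig's. The fence is a wooden bar across the jig's +y end, 124 mm long in x, 34 mm high over the bed; its flat face looks to -y and stands at y = +145 mm of the jig, so the offcut is home when its centre is at y = +119 mm, x about 0.
- carriage: the clamp's carriage, a hardwood block 100 (x) x 60 (y) x 35 mm high on the jig's track; axes parallel to the jig's, origin on the bed under its centre. With the lever open it slides along the track (jig's y, 155 mm of travel) with a steady drag of about 3 N.
- carriage_back (a point): middle of the carriage's back face (30 mm behind its origin, 18 mm over the bed). The face reaches from 2 to 32 mm over the bed; push it here toward the fence, best 25 to 40 mm to one side, because the open lever's handle overhangs its middle.
- carriage_front (a point): middle of the carriage's front face, 30 mm ahead of its origin, 21 mm over the bed. From here the clamp's pad stands out, a rubber-faced disc 34 mm across, on an adjusting screw that was left anywhere in its range: with the lever open its face is 34 to 64 mm ahead of this point (not measured). The pad gives about 1 mm per 20 N.
- lever_pivot (a point): upright pivot of the cam lever at the handle's mid-height, 2 mm ahead of the carriage's origin, 44 mm over the bed; its bolt head reaches 59 mm over the bed.
- lever_grip (a point): point on the handle to push it at, 80 mm from the pivot. The handle is a straight bar 14 to 18 mm wide reaching 107 mm from the pivot, from 36 to 52 mm over the bed.
- lever (a joint): swing of the lever, rad: 0 = open, handle to the jig's -y; closes clockwise seen from above, at 1.57 it points to the jig's -x. From 0.2 on it grips the track, so the carriage slides no more, and drives the pad 3 to 4 mm on, growing to 8 to 15 N at the grip; dead centre 1.60, past which it snaps to its stop at 1.80; short of it it springs back. With the pad clear of the offcut it shuts without gripping.
- thin_offcut: the smaller, lighter-coloured offcut, 45 x 105 x 24 mm; not to be clamped
- square: try square, 110 x 167 x 19 mm, lying flat on the bench; a bystander

How it is judged:
On the way, in this order (a step that is already met when the one before it is completed fails the run):
1. the offcut lies flat on the bed, roughly along the fence (within 0.3 rad) and in line with the pad, let go (x of block in the frame of jig between -0.03 and 0.03 m and z of block in the frame of jig between 0.014 and 0.0215 m and angle between block's own z axis and vertical below 0.06 rad and y of block in the frame of jig between 0.03 and 0.125 m and angle between the y axis of block and the x axis of jig, either way round below 0.3 rad and contact force between the fingers and block below 0.3 N), for 0.1 s.
2. the pad bears on the offcut and holds it flush against the fence while the lever is still open (x of block in the frame of jig between -0.03 and 0.03 m and z of block in the frame of jig between 0.014 and 0.0215 m and angle between block's own z axis and vertical below 0.06 rad and y of block in the frame of jig above 0.117 m and angle between the y axis of block and the x axis of jig, either way round below 0.04 rad and contact force between carriage and block above 1 N and value of joint lever below 0.25 rad), for 0.1 s.
At the end, for the whole second after the job is handed in: The lever is over centre on its stop (above 1.72 rad) and the pad grips the offcut with over 25 N; the offcut lies flat on the bed, flush against the fence (within 2 mm and 0.04 rad), its middle within 30 mm of the pad's line, at rest (x of block in the frame of jig between -0.03 and 0.03 m and z of block in the frame of jig between 0.014 and 0.0215 m and angle between block's own z axis and vertical below 0.06 rad and y of block in the frame of jig above 0.117 m and angle between the y axis of block and the x axis of jig, either way round below 0.04 rad and value of joint lever above 1.72 rad and contact force between carriage and block above 25 N and linear speed of block below 0.01 m/s); the robot touches nothing.
It fails at once if the clamp is forced: the fingers press on the carriage or its lever with over 25 N (contact force between the fingers and carriage above 25 N).
It fails at once if the smaller offcut or the try square is moved by over 25 mm (distance of any of thin_offcut, square from where it was at the start of the episode above 0.025 m).
It also fails if it takes over 72 s, if anything falls off the work surface, if the arm or the gripper's body presses on something with over 40 N, if the wrist force passes 120 N, or if a joint passes its speed limit or range.

ROBOT

A 6-joint arm with a two-finger parallel gripper is mounted at the origin on a cart in front of the work surface, level with it; the furniture and walls round the work are solid. World frame = base frame: x ahead of the robot, y to its left, z up, the work surface at z = 0. Lengths are in m, angles in rad, forces in N, time in s.
With the tool pointing down it reaches from about 0.375 to 0.975 m from the base axis. Payload 3.8 kg.
Tool frame: the origin (TCP) lies at the very end of the fingers, on their centre line; the grasp point (between the pads) lies 19 mm behind it (robot.grasp_offset is the distance from the TCP to the grasp point, in m); z points along the fingers, y is the line along which they close (so a half turn about z gives the same grasp; the last joint's range is limited). The gripper opens to 88 mm and grips with 3 to 60 N. Pads are 18 mm wide; open, the fingers measure 123 mm over their backs; the gripper's body (75 mm by 187 mm) begins 45 mm behind the grasp point.
Start: joints at [1.112, 0.264, 1.604, -0, 1.274, -0.037], TCP at [0.276, 0.616, 0.239] pointing down, gripper open.
Joint ranges: [-2.63, 2.63], [-0.94, 2.18], [0.31, 2.57], [-1.31, 4.45], [0, 2.66], [-2.55, 2.55]. Speed limits (rad/s): [2.57, 2.57, 3.14, 3.14, 3.14, 3.14].

INTERFACE

Orientations are given as a unit quaternion [w, x, y, z].
In Python, from bench import readout, viewer, robot gives the robot as it stands.
- The arm moves only by the tool apply_moves, never from a script. Its argument "increments" is a list of rows, each an object with "translation": the shift along the tool's x, y, z in m, a list of three; "delta_rot": the turn, a rotation vector about the tool's x, y, z in rad, a list of three; "claw": the gripper command: -1 is shut, 1 is fully open, values between are in proportion. In form: [{"translation": [x, y, z], "delta_rot": [rx, ry, rz], "claw": claw}, ...]. A call has 1 to 10 rows; each row is the pose to reach, as a shift and turn from the pose commanded when the call began, along the tool's axes at that moment; what a row does not reach only later rows make up. A row lasts 1/8 s, in which the tool goes at most 62.5 mm and 10.7 degrees, less where a joint would pass 70% of its speed; a pose out of reach is approached as far as the arm can. A call with a gripper value outside its range is refused whole. The fingers move at their own pace and stop on an object; "newtons" is the grip in N (left out, the last holds). Time passes only in rows, so rows that repeat a pose let the fingers close. It gives the time, the measured TCP pose, the force, the opening and the grip force at its end, in the units of the state.
- readout.read_state(): the state, without advancing time (a new reading comes with each control period).
- viewer.read_camera(name): name is "scene" or "top"; returns a dict with "image" (480x640x3 uint8, red, green, blue), "range_z" (480x640 float32, m along the optical axis (not along the pixel's ray), 0 where there is no reading), "fx", "fy", "cx", "cy" (pixels), "position" and "attitude" of the camera in the world. Camera axes: x right, y down, z forward; pixel columns grow to the right and rows downward; lengths in m; the calibration is good to about 2 mm. A picture is of the moment at which its call begins.
- robot.finish_job(): hands the job in; it is judged then, once.
The state is a dict: "clock": time; "q": joint angles; "joint_velocities": joint speeds; "joint_torque": joint torques, N m; "tool_pos": TCP position; "tool_rot": TCP orientation; "ft_force": force on the tool from outside, world axes, zero at the start; "moment": the same for the moment, N m; "opening": opening from 0.0 (shut) to 1.0 (fully open); "grip_force": force on a finger pad.
Only numpy, scipy, OpenCV 4.12 (cv2) and the standard library are available. Lean on these libraries where they do the work, as an engineer would, in place of code of your own. Each camera call takes 0.05 s, during which the arm holds its last target. There are 200 camera calls.

## Working session

There is one attempt and no reset: what is moved stays moved. The work goes in short steps, Python scripts to look and compute and a tool call to move; the robot and the scene stay as the last step left them, time stands still between calls to the robot, and variables do not carry over. Pictures are saved under pics/ and viewed, at most 10 in all, crops included, and the job is handed in when it is done.

Besides the shell and the picture viewer there is one more tool, called as name(argument=value, ...) on one line, values as JSON. apply_moves: Moves the arm, as the interface text tells. Its arguments: {"type":"object","properties":{"increments":{"type":"array","items":{"type":"object","properties":{"translation":{"type":"array","items":{"type":"number"}},"delta_rot":{"type":"array","items":{"type":"number"}},"claw":{"type":"number"}}}},"newtons":{"type":"number"}},"required":["increments"]}

```bash
mkdir -p pics; cat > h.py <<'E'
import numpy as np,cv2
from bench import readout,viewer,robot
from scipy.spatial.transform import Rotation as R
def Rq(q): return R.from_quat([q[1],q[2],q[3],q[0]]).as_matrix()
def cloud(c):
    z=c["range_z"];v,u=np.mgrid[0:480,0:640]
    P=np.stack([(u-c["cx"])*z/c["fx"],(v-c["cy"])*z/c["fy"],z],-1)
    return P@Rq(c["attitude"]).T+np.array(c["position"])
def shot(n,f):
    c=viewer.read_camera(n);cv2.imwrite("pics/"+f,c["image"][:,:,::-1]);return c,cloud(c)
E
python3 - <<'E'
from h import *
for n in("top","scene"):
    c,P=shot(n,n+"0.png");print(c["position"],c["attitude"],c["fx"]);np.savez(n+"0.npz",P=P,im=c["image"],r=c["range_z"])
print(readout.read_state())
E
```

```text
[ 0.21686513 -0.06151299  1.4728926 ] [-0.0621505   0.71281785 -0.69613929  0.0584647 ] 567.453682092285
[-0.29315186 -0.58921219  0.77523229] [-0.39256558  0.79661245 -0.41182555  0.20420719] 549.2461372404879
{'clock': 0.1, 'q': array([ 1.11212329e+00,  2.64681727e-01,  1.60522855e+00, -2.57200078e-05,
        1.27371722e+00, -3.68963867e-02]), 'joint_velocities': array([-0.00174528, -0.00306874, -0.00318662, -0.00087511, -0.00026835,
        0.00015297]), 'joint_torque': array([ 8.89201292e-04, -5.03620291e+01, -3.58070326e+01,  7.29691260e-02,
        2.34201760e-02, -3.91183005e-05]), 'tool_pos': array([0.27605396, 0.61526264, 0.23751468]), 'tool_rot': array([-2.37613040e-04,  2.09324826e-01,  9.77845633e-01, -9.89365428e-04]), 'ft_force': array([ 0.56018294, -0.12933075, -0.76239114]), 'moment': array([ 0.0345866 ,  0.00308361, -0.01149911]), 'grip_force': 0.0, 'opening': 0.9998288189271959}
```

View pics/top0.png

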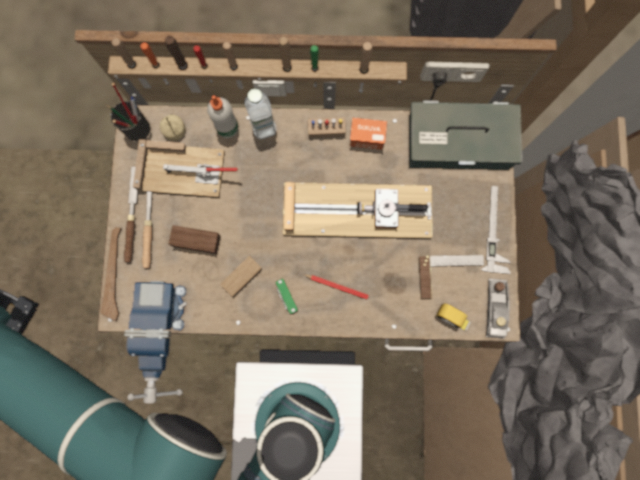

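View pics/scene0.png

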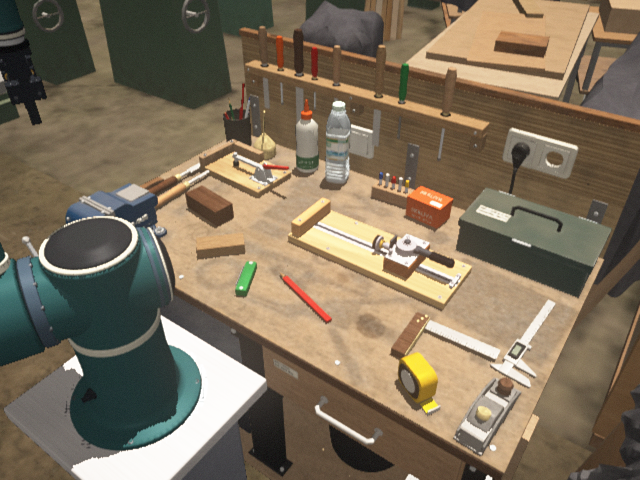

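The top view shows the dark block at about (194,240), the jig with its fence at (289,207), the carriage at (387,208), and the lever handle open toward (428,210). The thin offcut is at (241,277) and the try square at (450,265).

```bash
python3 - <<'E'
from h import *
d=np.load("top0.npz");P=d["P"]
def rect(name,u0,v0,u1,v1,z0,z1):
    Q=P[v0:v1,u0:u1].reshape(-1,3);m=(Q[:,2]>z0)&(Q[:,2]<z1);Q=Q[m]
    r=cv2.minAreaRect((Q[:,:2]*1000).astype(np.float32))
    print(name,len(Q),np.round(np.median(Q,0),4),np.round(r[0],1),np.round(r[1],1),round(r[2],2))
b=P[300:330,300:400,2];print("bench z",np.median(b[b>-.1]))
rect("block",160,215,230,265,.034,.05)
rect("fence",275,175,302,245,.044,.06)
rect("board",275,175,440,245,.012,.024)
rect("jigall",275,175,440,245,.012,.12)
rect("carr",370,180,402,240,.046,.06)
rect("handle",402,195,440,225,.05,.09)
rect("disc",355,195,374,222,.027,.07)
rect("thin",215,250,268,300,.017,.03)
rect("bolt",370,180,402,240,.072,.09)
d=np.load("scene0.npz");S=d["P"].reshape(-1,3)
m=(S[:,0]>.45)&(S[:,0]<.75)&(S[:,1]>-.4)&(S[:,1]<.15)&(S[:,2]>.03)&(S[:,2]<.12);Q=S[m]
h,_,_=np.histogram2d(Q[:,0],Q[:,1],bins=[np.arange(.45,.76,.01),np.arange(-.36,.13,.01)])
E
```

```text
bench z 0.0015470929889732643
block 951 [0.4582 0.2799 0.0434] [459.1 280.8] [122.   53.5] 81.52
fence 457 [0.5474 0.0362 0.0535] [548.9  36.6] [125.3  25.6] 0.19
board 5341 [ 0.5423 -0.1203  0.0194] [ 557.5 -141. ] [159.7 390.9] 0.11
jigall 7749 [ 0.5439 -0.1414  0.0211] [ 557.5 -141. ] [159.7 390.9] 0.11
carr 588 [ 0.5513 -0.2109  0.054 ] [ 548.9 -207.4] [101.1  69.4] 0.32
handle 176 [ 0.5472 -0.2849  0.0706] [ 547.7 -284.8] [16.8 66.6] 0.79
disc 146 [ 0.5471 -0.1524  0.0498] [ 541.2 -159.7] [42.8 45.2] 0.0
thin 679 [0.3665 0.1571 0.0256] [391.1 182.3] [116.3 104.2] 46.63
bolt 110 [ 0.5479 -0.2113  0.0739] [ 543.7 -213.9] [39.7 71.2] 0.96
```

```bash
cat >> h.py <<'E'
def plan(x,y,z,yaw,base=None):
    s=readout.read_state();p=np.array(s["tool_pos"]);M=Rq(s["tool_rot"])
    if base is not None:p=np.array(base)
    t=M.T@(np.array([x,y,z])-p)
    c,sn=np.cos(np.radians(yaw)),np.sin(np.radians(yaw))
    T=np.array([[sn,c,0],[-c,sn,0],[0,0,-1]])  # cols x,y,z ; y=(c,sn,0)
    print("t",np.round(t,4),"rot",np.round(R.from_matrix(M.T@T).as_rotvec(),4),"q6~",round(np.degrees(np.arctan2(y,x))-yaw))
def st():
    s=readout.read_state();print(s["clock"],np.round(s["tool_pos"],4),np.round(s["tool_rot"],4),np.round(s["ft_force"],2),s["opening"])
E
python3 - <<'E'
from h import *
P=np.load("top0.npz")["P"].reshape(-1,3);S=np.load("scene0.npz")["P"].reshape(-1,3)
Q=np.vstack([P,S])
for x0 in np.arange(.26,.56,.02):
  print(round(x0,2),[ (round(float(np.percentile(q[:,2],97)),3) if len(q:=Q[(Q[:,0]>=x0)&(Q[:,0]<x0+.02)&(Q[:,1]>=y0)&(Q[:,1]<y0+.02)&(Q[:,2]<.3)])>3 else 0) for y0 in np.arange(.2,.42,.02)])
plan(.459,.281,.09,-8.5)
m=(P[:,0]>.44)&(P[:,0]<.66)&(P[:,1]>-.34)&(P[:,1]<-.1)&(P[:,2]>.03)
q=P[m]
for y0 in np.arange(-.33,-.12,.01):
  k=q[(q[:,1]>=y0)&(q[:,1]<y0+.01)]
  if len(k):print(round(y0,2),np.round([k[:,0].min(),k[:,0].max(),np.median(k[:,2]),k[:,2].max()],3))
E
```

```text
0.26 [0.007, 0.006, 0.006, 0.007, 0.007, 0.121, 0.125, 0.125, 0.125, 0.126, 0]
0.28 [0.008, 0.006, 0.006, 0.005, 0.04, 0.112, 0.115, 0.115, 0.115, 0.113, 0]
0.3 [0.006, 0.006, 0.006, 0.004, 0.008, 0.111, 0.114, 0.116, 0.117, 0.113, 0]
0.32 [0.006, 0.005, 0.006, 0.006, 0.012, 0.109, 0.113, 0.114, 0.116, 0.111, 0]
0.34 [0.028, 0.006, 0.005, 0.004, 0.005, 0.011, 0.038, 0.078, 0.077, 0.006, 0.008]
0.36 [0.005, 0.005, 0.004, 0.006, 0.006, 0.005, 0.006, 0.006, 0.005, 0.006, 0.007]
0.38 [0.006, 0.005, 0.005, 0.005, 0.006, 0.005, 0.006, 0.005, 0.007, 0.023, 0.028]
0.4 [0.005, 0.005, 0.005, 0.006, 0.004, 0.005, 0.006, 0.008, 0.005, 0.024, 0.026]
0.42 [0.01, 0.046, 0.046, 0.046, 0.046, 0.045, 0.045, 0.006, 0.007, 0.022, 0.027]
0.44 [0.039, 0.048, 0.049, 0.049, 0.048, 0.048, 0.047, 0.042, 0.007, 0.021, 0.028]
0.46 [0.043, 0.047, 0.049, 0.05, 0.05, 0.05, 0.047, 0.039, 0.007, 0.022, 0.028]
0.48 [0.006, 0.011, 0.043, 0.044, 0.046, 0.047, 0.047, 0.008, 0.008, 0.021, 0.029]
0.5 [0.006, 0.007, 0.006, 0.007, 0.007, 0.006, 0.006, 0.006, 0.008, 0.008, 0.024]
0.52 [0.006, 0.007, 0.005, 0.005, 0.006, 0.00
[... 163 characters left out ...]
6, 0.006, 0.006, 0.007, 0.007, 0.018]Traceback (most recent call last):
  File "<stdin>", line 6, in <module>
  File "h.py", line 17, in plan
    print("t",np.round(t,4),"rot",np.round(R.from_matrix(M.T@T).as_rotvec(),4),"q6~",round(np.degrees(np.arctan2(y,x))-yaw))
                                           ~~~~~~~~~~~~~^^^^^^^
  File "scipy/spatial/transform/_rotation.pyx", line 1143, in scipy.spatial.transform._rotation.Rotation.from_matrix
ValueError: Non-positive determinant (left-handed or null coordinate frame) in rotation matrix 0: [[-2.70022272e-01 -9.62854075e-01 -5.05002539e-05]
 [-9.62852112e-01  2.70021614e-01  2.03436994e-03]
 [ 1.94516523e-03 -5.97949470e-04  9.99997929e-01]].
```

```bash
sed -i 's/\[\[sn,c,0\],\[-c,sn,0\]/[[-sn,c,0],[c,sn,0]/' h.py
python3 - <<'E'
from h import *
P=np.load("top0.npz")["P"].reshape(-1,3)
plan(.459,.281,.09,-8.5)
m=(P[:,0]>.44)&(P[:,0]<.66)&(P[:,1]>-.34)&(P[:,1]<-.1)&(P[:,2]>.03)
q=P[m]
for y0 in np.arange(-.33,-.12,.01):
  k=q[(q[:,1]>=y0)&(q[:,1]<y0+.01)]
  if len(k):print(round(y0,2),np.round([k[:,0].min(),k[:,0].max(),np.median(k[:,2]),k[:,2].max()],3))
E
```

```text
t [-0.3038 -0.2298  0.148 ] rot [-0.0018  0.0013  1.2974] q6~ 40
-0.33 [0.531 0.562 0.032 0.033]
-0.32 [0.541 0.556 0.071 0.075]
-0.31 [0.54  0.556 0.071 0.08 ]
-0.3 [0.54  0.556 0.071 0.076]
-0.29 [0.54  0.556 0.07  0.074]
-0.28 [0.54  0.555 0.071 0.078]
-0.27 [0.524 0.556 0.069 0.075]
-0.26 [0.542 0.555 0.069 0.075]
-0.25 [0.5   0.595 0.059 0.078]
-0.24 [0.499 0.6   0.056 0.076]
-0.23 [0.499 0.6   0.056 0.074]
-0.22 [0.498 0.597 0.057 0.086]
-0.21 [0.499 0.598 0.057 0.082]
-0.2 [0.499 0.598 0.057 0.076]
-0.19 [0.5   0.597 0.052 0.077]
-0.18 [0.536 0.56  0.059 0.076]
-0.17 [0.543 0.557 0.045 0.052]
-0.16 [0.539 0.558 0.048 0.056]
-0.15 [0.532 0.563 0.054 0.062]
-0.14 [0.535 0.562 0.048 0.059]
```

apply_moves(increments=[{"translation": [-0.3038, -0.2298, 0.1], "delta_rot": [0, 0, 1.297], "claw": 1}, {"translation": [-0.3038, -0.2298, 0.1], "delta_rot": [0, 0, 1.297], "claw": 1}, {"translation": [-0.3038, -0.2298, 0.1], "delta_rot": [0, 0, 1.297], "claw": 1}, {"translation": [-0.3038, -0.2298, 0.1], "delta_rot": [0, 0, 1.297], "claw": 1}, {"translation": [-0.3038, -0.2298, 0.1], "delta_rot": [0, 0, 1.297], "claw": 1}, {"translation": [-0.3038, -0.2298, 0.1], "delta_rot": [0, 0, 1.297], "claw": 1}, {"translation": [-0.3038, -0.2298, 0.148], "delta_rot": [0, 0, 1.297], "claw": 1}, {"translation": [-0.3038, -0.2298, 0.148], "delta_rot": [0, 0, 1.297], "claw": 1}, {"translation": [-0.3038, -0.2298, 0.148], "delta_rot": [0, 0, 1.297], "claw": 1}, {"translation": [-0.3038, -0.2298, 0.148], "delta_rot": [0, 0, 1.297], "claw": 1}], newtons=25)

```text
clock: 1.35
tool_pos: [0.4604, 0.2836, 0.0928]
tool_rot: [0.0, 0.757, 0.654, 0.002]
ft_force: [0.1, -0.2, 1.0]
opening: 1.003
grip_force: 0.0
```

apply_moves(increments=[{"translation": [-0.002, 0, 0.04], "delta_rot": [0, 0, 0], "claw": 1}, {"translation": [-0.002, 0, 0.07], "delta_rot": [0, 0, 0], "claw": 1}, {"translation": [-0.002, 0, 0.08], "delta_rot": [0, 0, 0], "claw": 1}, {"translation": [-0.002, 0, 0.08], "delta_rot": [0, 0, 0], "claw": 1}, {"translation": [-0.002, 0, 0.08], "delta_rot": [0, 0, 0], "claw": -1}, {"translation": [-0.002, 0, 0.08], "delta_rot": [0, 0, 0], "claw": -1}, {"translation": [-0.002, 0, 0.08], "delta_rot": [0, 0, 0], "claw": -1}, {"translation": [-0.002, 0, 0.08], "delta_rot": [0, 0, 0], "claw": -1}, {"translation": [-0.002, 0, 0.08], "delta_rot": [0, 0, 0], "claw": -1}, {"translation": [-0.002, 0, 0.08], "delta_rot": [0, 0, 0], "claw": -1}])

```text
clock: 2.6
tool_pos: [0.4595, 0.2799, 0.0111]
tool_rot: [0.0, 0.757, 0.653, 0.0]
ft_force: [-1.0, -0.8, 4.1]
opening: 0.584
grip_force: 25.0
```

```bash
python3 - <<'E'
from h import *
st();plan(.548,-.053,.13,-89.8)
E
```

```text
2.6 [0.4595 0.2799 0.0111] [1.000e-04 7.574e-01 6.529e-01 2.000e-04] [-1.02 -0.76  4.12] 0.5842261626643864
t [-0.3162  0.1367 -0.1189] rot [ 2.0000e-04 -5.0000e-04  1.4194e+00] q6~ 84
```

apply_moves(increments=[{"translation": [0, 0, -0.06], "delta_rot": [0, 0, 0], "claw": -1}, {"translation": [0, 0, -0.119], "delta_rot": [0, 0, 0], "claw": -1}, {"translation": [-0.05, 0.02, -0.119], "delta_rot": [0, 0, 0.18], "claw": -1}, {"translation": [-0.1, 0.04, -0.119], "delta_rot": [0, 0, 0.36], "claw": -1}, {"translation": [-0.15, 0.06, -0.119], "delta_rot": [0, 0, 0.54], "claw": -1}, {"translation": [-0.2, 0.08, -0.119], "delta_rot": [0, 0, 0.72], "claw": -1}, {"translation": [-0.25, 0.105, -0.119], "delta_rot": [0, 0, 0.9], "claw": -1}, {"translation": [-0.295, 0.125, -0.119], "delta_rot": [0, 0, 1.08], "claw": -1}, {"translation": [-0.316, 0.137, -0.119], "delta_rot": [0, 0, 1.26], "claw": -1}, {"translation": [-0.316, 0.137, -0.119], "delta_rot": [0, 0, 1.419], "claw": -1}])

```text
clock: 3.85
tool_pos: [0.548, -0.0549, 0.1288]
tool_rot: [0.0, 1.0, -0.002, -0.001]
ft_force: [-0.2, 0.4, -0.6]
opening: 0.585
grip_force: 25.0
```

apply_moves(increments=[{"translation": [0, 0, 0], "delta_rot": [0, 0, 0], "claw": -1}, {"translation": [0, 0, 0], "delta_rot": [0, 0, 0], "claw": -1}])

```text
clock: 4.1
tool_pos: [0.5475, -0.0526, 0.1291]
tool_rot: [-0.0, 1.0, 0.003, -0.001]
ft_force: [-0.2, 0.7, -1.5]
opening: 0.59
grip_force: 25.0
```

```bash
python3 - <<'E'
from h import *
st();plan(.548,-.053,.035,-89.8)
c,P=shot("scene","s1.png")
E
```

```text
4.1 [ 0.5475 -0.0526  0.1291] [-1.0e-04  1.0e+00  3.4e-03 -6.0e-04] [-0.23  0.69 -1.48] 0.5897698221812026
t [0.0006 0.0004 0.0941] rot [-0.0002  0.0011  0.0033] q6~ 84
```

View pics/s1.png

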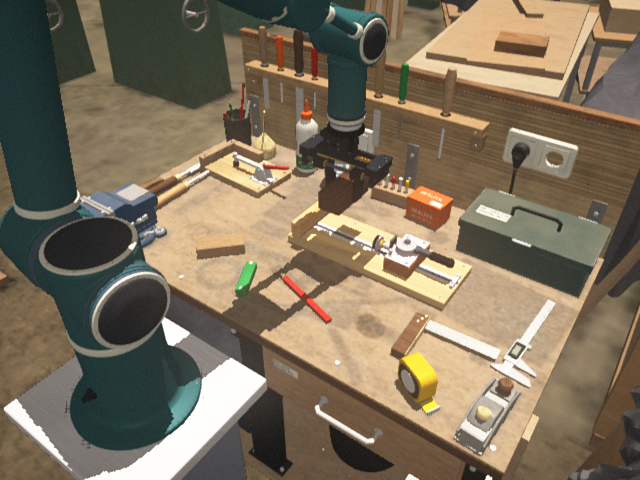

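The block (at about (345,190)) is held with its long axis across the jig, above the bed; now lowering.

apply_moves(increments=[{"translation": [0, 0, 0.05], "delta_rot": [0, 0, 0], "claw": -1}, {"translation": [0, 0, 0.085], "delta_rot": [0, 0, 0], "claw": -1}, {"translation": [0, 0, 0.093], "delta_rot": [0, 0, 0], "claw": -1}, {"translation": [0, 0, 0.096], "delta_rot": [0, 0, 0], "claw": -1}, {"translation": [0, 0, 0.098], "delta_rot": [0, 0, 0], "claw": -1}, {"translation": [0, 0, 0.099], "delta_rot": [0, 0, 0], "claw": -1}, {"translation": [0, 0, 0.099], "delta_rot": [0, 0, 0], "claw": -1}])

```text
clock: 5.03
tool_pos: [0.5487, -0.053, 0.0316]
tool_rot: [0.0, 1.0, 0.002, 0.001]
ft_force: [0.9, -0.1, -1.5]
opening: 0.59
grip_force: 25.0
```

apply_moves(increments=[{"translation": [0, 0, 0.001], "delta_rot": [0, 0, 0], "claw": -1}, {"translation": [0, 0, 0.002], "delta_rot": [0, 0, 0], "claw": -1}, {"translation": [0, 0, 0.002], "delta_rot": [0, 0, 0], "claw": -1}])

```text
clock: 5.4
tool_pos: [0.5482, -0.053, 0.0291]
tool_rot: [0.0, 1.0, 0.002, 0.0]
ft_force: [-0.3, -0.4, 3.0]
opening: 0.59
grip_force: 25.0
```

apply_moves(increments=[{"translation": [0, 0, 0], "delta_rot": [0, 0, 0], "claw": 0.9}, {"translation": [0, 0, 0], "delta_rot": [0, 0, 0], "claw": 0.9}, {"translation": [0, 0, 0], "delta_rot": [0, 0, 0], "claw": 0.9}, {"translation": [0, 0, 0], "delta_rot": [0, 0, 0], "claw": 0.9}, {"translation": [0, 0, -0.05], "delta_rot": [0, 0, 0], "claw": 0.9}, {"translation": [0, 0, -0.1], "delta_rot": [0, 0, 0], "claw": 0.9}, {"translation": [0, 0, -0.12], "delta_rot": [0, 0, 0], "claw": 0.9}])

```text
clock: 6.28
tool_pos: [0.5502, -0.0532, 0.1525]
tool_rot: [0.0, 1.0, 0.002, 0.003]
ft_force: [0.8, 0.6, -0.3]
opening: 0.946
grip_force: 0.0
```

```bash
python3 - <<'E'
from h import *
st();plan(.586,-.285,.13,-89.8)
c,P=shot("top","t1.png")
Q=P[195:235,285:358].reshape(-1,3);Q=Q[(Q[:,2]>.052)&(Q[:,2]<.068)&(Q[:,1]<.015)]
r=cv2.minAreaRect((Q[:,:2]*1000).astype(np.float32));print(len(Q),r,Q.min(0),Q.max(0))
E
```

```text
6.275 [ 0.5502 -0.0532  0.1525] [4.0e-04 1.0e+00 1.9e-03 2.8e-03] [ 0.84  0.57 -0.26] 0.9462521414621051
t [0.0348 0.2319 0.0229] rot [ 0.0008 -0.0057  0.0003] q6~ 64
157 ((550.588134765625, -84.01717376708984), (112.24864959716797, 23.892532348632812), 84.97699737548828) [ 0.53695338 -0.13915946  0.05356238] [ 0.5637043  -0.02864534  0.06784653]
```

apply_moves(increments=[{"translation": [0.012, 0.06, 0.0], "delta_rot": [0, 0, 0], "claw": -1}, {"translation": [0.024, 0.12, 0], "delta_rot": [0, 0, 0], "claw": -1}, {"translation": [0.035, 0.18, 0], "delta_rot": [0, 0, 0], "claw": -1}, {"translation": [0.036, 0.234, 0], "delta_rot": [0, 0, 0], "claw": -1}, {"translation": [0.036, 0.234, 0.022], "delta_rot": [0, 0, 0], "claw": -1}, {"translation": [0.036, 0.234, 0.022], "delta_rot": [0, 0, 0], "claw": -1}])

```text
clock: 7.08
tool_pos: [0.5827, -0.2865, 0.1233]
tool_rot: [-0.002, 1.0, 0.001, -0.003]
ft_force: [-0.2, -0.5, -0.0]
opening: 0.298
grip_force: 0.0
```

```bash
python3 - <<'E'
from h import *
st();plan(.586,-.285,.032,-89.8)
c,P=shot("top","t2.png")
Q=P[185:235,285:358].reshape(-1,3);Q=Q[(Q[:,2]>.054)&(Q[:,2]<.068)&(Q[:,1]<.0)&(Q[:,1]>-.1)]
r=cv2.minAreaRect((Q[:,:2]*1000).astype(np.float32));print(len(Q),r,np.median(Q[:,2]))
P=np.load("top0.npz")["P"].reshape(-1,3)
q=P[(P[:,1]>-.39)&(P[:,1]<-.19)&(P[:,0]>.56)&(P[:,0]<.8)&(P[:,2]>.09)];print(np.percentile(q[:,0],[0,1,5]))
E
```

```text
7.075 [ 0.5827 -0.2865  0.1233] [-0.0015  1.      0.0012 -0.0026] [-0.22 -0.46 -0.01] 0.2984507384755479
t [ 0.0038 -0.0012  0.0913] rot [-0.003   0.0053 -0.0011] q6~ 64
880 ((545.4432373046875, -52.05242156982422), (116.07890319824219, 51.14677047729492), 1.2055468559265137) 0.06171173701629307
[0.66276185 0.66497651 0.67036499]
```

View pics/t2.png

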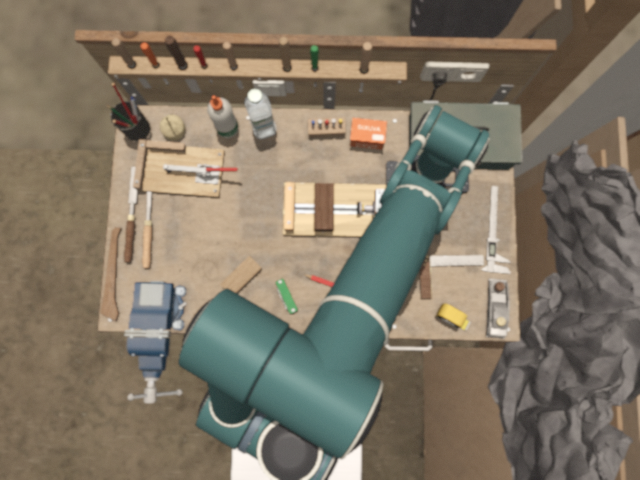

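The block lies across the track at (324,207), in line with the pad. Now I'll lower the closed fingers behind the carriage.

apply_moves(increments=[{"translation": [0.003, 0.004, 0], "delta_rot": [0, 0, 0], "claw": -1}, {"translation": [0.003, 0.004, 0.0], "delta_rot": [0, 0, 0], "claw": -1}, {"translation": [0.003, 0.004, 0.05], "delta_rot": [0, 0, 0], "claw": -1}, {"translation": [0.003, 0.004, 0.085], "delta_rot": [0, 0, 0], "claw": -1}, {"translation": [0.003, 0.004, 0.09], "delta_rot": [0, 0, 0], "claw": -1}, {"translation": [0.003, 0.004, 0.09], "delta_rot": [0, 0, 0], "claw": -1}])

```text
clock: 7.88
tool_pos: [0.5887, -0.2908, 0.0377]
tool_rot: [0.0, 1.0, 0.002, 0.0]
ft_force: [-0.1, -0.1, 0.4]
opening: 0.004
grip_force: 0.0
```

apply_moves(increments=[{"translation": [-0.005, 0, 0.006], "delta_rot": [0, 0, 0], "claw": -1}, {"translation": [-0.005, -0.012, 0.006], "delta_rot": [0, 0, 0], "claw": -1}, {"translation": [-0.005, -0.022, 0.006], "delta_rot": [0, 0, 0], "claw": -1}, {"translation": [-0.005, -0.025, 0.006], "delta_rot": [0, 0, 0], "claw": -1}, {"translation": [-0.005, -0.028, 0.006], "delta_rot": [0, 0, 0], "claw": -1}, {"translation": [-0.005, -0.03, 0.006], "delta_rot": [0, 0, 0], "claw": -1}, {"translation": [-0.005, -0.032, 0.006], "delta_rot": [0, 0, 0], "claw": -1}, {"translation": [-0.005, -0.034, 0.006], "delta_rot": [0, 0, 0], "claw": -1}, {"translation": [-0.005, -0.036, 0.006], "delta_rot": [0, 0, 0], "claw": -1}])

```text
clock: 9.0
tool_pos: [0.5829, -0.2553, 0.0307]
tool_rot: [0.0, 1.0, 0.002, 0.0]
ft_force: [0.2, -3.7, -0.8]
opening: 0.005
grip_force: 1.5
```

apply_moves(increments=[{"translation": [0, -0.004, 0], "delta_rot": [0, 0, 0], "claw": -1}, {"translation": [0, -0.008, 0], "delta_rot": [0, 0, 0], "claw": -1}, {"translation": [0, -0.012, 0], "delta_rot": [0, 0, 0], "claw": -1}, {"translation": [0, -0.016, 0], "delta_rot": [0, 0, 0], "claw": -1}, {"translation": [0, -0.02, 0], "delta_rot": [0, 0, 0], "claw": -1}, {"translation": [0, -0.024, 0], "delta_rot": [0, 0, 0], "claw": -1}, {"translation": [0, -0.028, 0], "delta_rot": [0, 0, 0], "claw": -1}, {"translation": [0, -0.032, 0], "delta_rot": [0, 0, 0], "claw": -1}, {"translation": [0, -0.036, 0], "delta_rot": [0, 0, 0], "claw": -1}, {"translation": [0, -0.04, 0], "delta_rot": [0, 0, 0], "claw": -1}])

```text
clock: 10.25
tool_pos: [0.5828, -0.2145, 0.0308]
tool_rot: [0.0, 1.0, 0.002, 0.0]
ft_force: [0.8, -3.0, -1.0]
opening: 0.001
grip_force: 1.5
```

apply_moves(increments=[{"translation": [0, -0.004, 0], "delta_rot": [0, 0, 0], "claw": -1}, {"translation": [0, -0.008, 0], "delta_rot": [0, 0, 0], "claw": -1}, {"translation": [0, -0.012, 0], "delta_rot": [0, 0, 0], "claw": -1}, {"translation": [0, -0.016, 0], "delta_rot": [0, 0, 0], "claw": -1}, {"translation": [0, -0.02, 0], "delta_rot": [0, 0, 0], "claw": -1}, {"translation": [0, -0.023, 0], "delta_rot": [0, 0, 0], "claw": -1}, {"translation": [0, -0.026, 0], "delta_rot": [0, 0, 0], "claw": -1}, {"translation": [0, -0.029, 0], "delta_rot": [0, 0, 0], "claw": -1}, {"translation": [0, -0.032, 0], "delta_rot": [0, 0, 0], "claw": -1}, {"translation": [0, -0.035, 0], "delta_rot": [0, 0, 0], "claw": -1}])

```text
clock: 11.5
tool_pos: [0.5826, -0.1797, 0.0308]
tool_rot: [0.0, 1.0, 0.002, 0.0]
ft_force: [2.0, -4.4, -1.7]
opening: 0.003
grip_force: 2.0
```

```bash
python3 - <<'E'
from h import *
st()
c,P=shot("top","t3.png")
Q=P[185:235,285:370].reshape(-1,3);k=Q[(Q[:,2]>.054)&(Q[:,2]<.068)&(Q[:,1]<.02)&(Q[:,1]>-.07)]
r=cv2.minAreaRect((k[:,:2]*1000).astype(np.float32));print(len(k),r,np.median(k[:,2]))
cv2.imwrite("pics/t3c.png",cv2.resize(c["image"][160:260,260:460,::-1],(800,400)))
E
```

```text
11.5 [ 0.5826 -0.1797  0.0308] [0.0e+00 1.0e+00 1.9e-03 1.0e-04] [ 1.99 -4.41 -1.69] 0.003261562673626615
898 ((545.4887084960938, -36.71730422973633), (115.78205108642578, 61.364261627197266), 1.271750569343567) 0.0616342554703484
```

View pics/t3c.png

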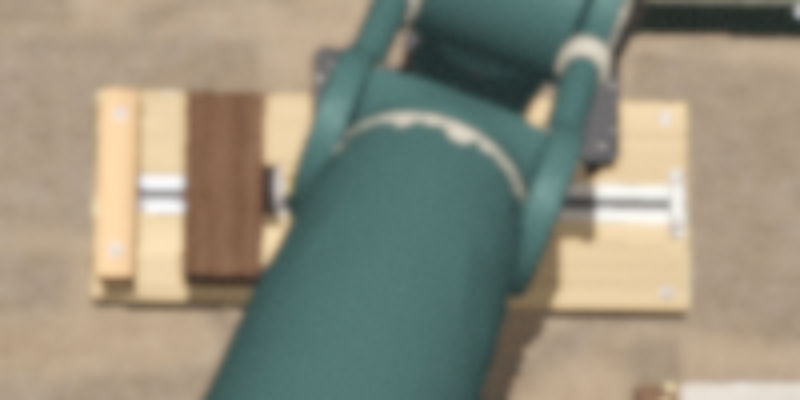

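The pad (crop (270,190)) has met the block, whose front edge is about 32 mm from the fence. I'll push on, then slow down.

apply_moves(increments=[{"translation": [0, -0.003, 0], "delta_rot": [0, 0, 0], "claw": -1}, {"translation": [0, -0.006, 0], "delta_rot": [0, 0, 0], "claw": -1}, {"translation": [0, -0.009, 0], "delta_rot": [0, 0, 0], "claw": -1}, {"translation": [0, -0.012, 0], "delta_rot": [0, 0, 0], "claw": -1}, {"translation": [0, -0.015, 0], "delta_rot": [0, 0, 0], "claw": -1}, {"translation": [0, -0.018, 0], "delta_rot": [0, 0, 0], "claw": -1}, {"translation": [0, -0.02, 0], "delta_rot": [0, 0, 0], "claw": -1}, {"translation": [0, -0.022, 0], "delta_rot": [0, 0, 0], "claw": -1}, {"translation": [0, -0.024, 0], "delta_rot": [0, 0, 0], "claw": -1}, {"translation": [0, -0.026, 0], "delta_rot": [0, 0, 0], "claw": -1}])

```text
clock: 12.8
tool_pos: [0.5825, -0.1537, 0.0308]
tool_rot: [0.0, 1.0, 0.002, 0.0]
ft_force: [2.0, -4.1, 0.0]
opening: 0.003
grip_force: 2.0
```

apply_moves(increments=[{"translation": [0, -0.001, 0], "delta_rot": [0, 0, 0], "claw": -1}, {"translation": [0, -0.002, 0], "delta_rot": [0, 0, 0], "claw": -1}, {"translation": [0, -0.003, 0], "delta_rot": [0, 0, 0], "claw": -1}])

```text
clock: 13.18
tool_pos: [0.5825, -0.1508, 0.0308]
tool_rot: [0.0, 1.0, 0.002, 0.0]
ft_force: [2.3, -2.7, 0.1]
opening: 0.007
grip_force: 2.0
```

apply_moves(increments=[{"translation": [0, -0.001, 0], "delta_rot": [0, 0, 0], "claw": -1}, {"translation": [0, -0.002, 0], "delta_rot": [0, 0, 0], "claw": -1}])

```text
clock: 13.42
tool_pos: [0.5825, -0.1494, 0.0308]
tool_rot: [0.001, 1.0, 0.002, 0.0]
ft_force: [2.1, -8.9, -0.7]
opening: 0.001
grip_force: 4.1
```

apply_moves(increments=[{"translation": [0, -0.0007, 0], "delta_rot": [0, 0, 0], "claw": -1}, {"translation": [0, -0.0015, 0], "delta_rot": [0, 0, 0], "claw": -1}])

```text
clock: 13.68
tool_pos: [0.5825, -0.1492, 0.0308]
tool_rot: [0.002, 1.0, 0.002, 0.0]
ft_force: [0.7, -12.2, -2.6]
opening: 0.006
grip_force: 6.0
```

```bash
python3 - <<'E'
from h import *
st()
c,P=shot("top","t4.png")
Q=P[180:240,275:345].reshape(-1,3);k=Q[(Q[:,2]>.057)&(Q[:,2]<.07)&(Q[:,1]>-.07)]
r=cv2.minAreaRect((k[:,:2]*1000).astype(np.float32));print(len(k),r,np.median(k[:,2]))
E
```

```text
13.675 [ 0.5825 -0.1492  0.0308] [1.5e-03 1.0e+00 2.4e-03 3.0e-04] [  0.73 -12.23  -2.61] 0.0059803785242821365
949 ((548.5918579101562, 5.6000823974609375), (123.12478637695312, 84.36263275146484), 2.025270938873291) 0.0616721584728952
```

Force rose from 3 to 12 N, so the block is home against the fence. I'll hold briefly, then retreat alongside the handle.

apply_moves(increments=[{"translation": [0, 0, 0], "delta_rot": [0, 0, 0], "claw": -1}, {"translation": [0, 0, 0], "delta_rot": [0, 0, 0], "claw": -1}, {"translation": [0, 0.02, 0], "delta_rot": [0, 0, 0], "claw": -1}, {"translation": [0, 0.06, 0], "delta_rot": [0, 0, 0], "claw": -1}, {"translation": [0, 0.098, -0.01], "delta_rot": [0, 0, 0], "claw": -1}, {"translation": [-0.006, 0.1, -0.019], "delta_rot": [0, 0, 0], "claw": -1}, {"translation": [-0.008, 0.1, -0.019], "delta_rot": [0, 0, 0], "claw": -1}, {"translation": [-0.008, 0.1, -0.019], "delta_rot": [0, 0, 0], "claw": -1}])

```text
clock: 14.72
tool_pos: [0.5739, -0.2459, 0.0491]
tool_rot: [-0.001, 1.0, 0.002, -0.001]
ft_force: [0.3, 0.4, -0.7]
opening: 0.002
grip_force: 0.0
```

```bash
python3 - <<'E'
from h import *
st()
c,P=shot("scene","s2.png")
cv2.imwrite("pics/s2c.png",cv2.resize(c["image"][170:310,270:490,::-1],(800,509)))
P=P.reshape(-1,3)
m=(P[:,0]>.49)&(P[:,0]<.56)&(P[:,1]>-.3)&(P[:,1]<-.05)
for y0 in np.arange(-.29,-.05,.01):
  k=P[m&(P[:,1]>=y0)&(P[:,1]<y0+.01)&(P[:,2]>.045)&(P[:,2]<.09)]
  if len(k):print(round(y0,2),len(k),np.round([k[:,0].min(),k[:,0].max(),np.median(k[:,2]),k[:,2].max()],3))
E
```

```text
14.725 [ 0.5739 -0.2459  0.0491] [-6.0e-04  1.0e+00  2.2e-03 -7.0e-04] [ 0.32  0.45 -0.68] 0.0020532229341224096
-0.22 2 [0.544 0.546 0.07  0.073]
-0.21 45 [0.54  0.557 0.066 0.071]
-0.2 43 [0.538 0.558 0.068 0.073]
-0.19 41 [0.54  0.557 0.068 0.072]
-0.18 37 [0.54  0.557 0.068 0.073]
-0.17 36 [0.54  0.556 0.068 0.072]
-0.16 28 [0.541 0.554 0.067 0.07 ]
-0.15 30 [0.542 0.555 0.066 0.07 ]
-0.14 121 [0.499 0.557 0.052 0.072]
-0.13 110 [0.5   0.559 0.055 0.072]
-0.12 127 [0.499 0.557 0.059 0.076]
-0.11 127 [0.497 0.56  0.064 0.081]
-0.1 94 [0.5   0.559 0.058 0.076]
-0.09 97 [0.498 0.559 0.054 0.071]
-0.08 61 [0.502 0.559 0.057 0.07 ]
-0.07 15 [0.539 0.558 0.057 0.069]
-0.06 10 [0.545 0.552 0.046 0.048]
```

View pics/s2c.png

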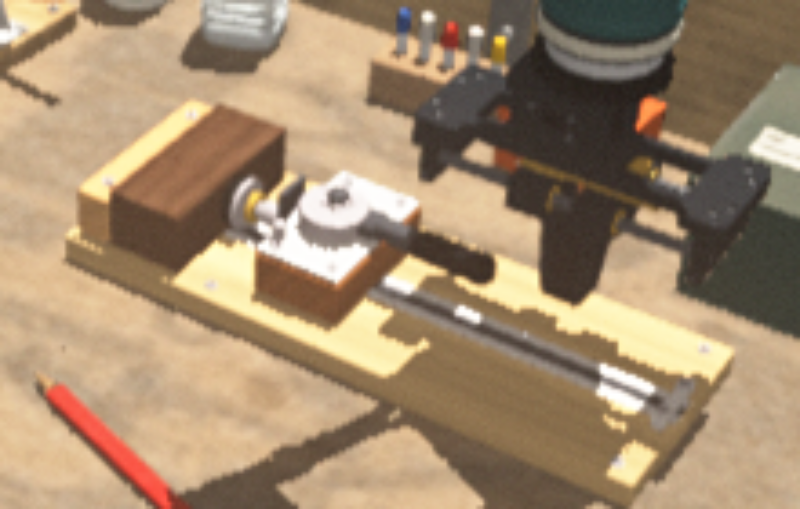

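The block sits flush on the fence with the pad (crop (243,205)) against it. The open handle's tip is at crop (490,262), which puts the pivot at about (0.548, -0.104). Next I'll compute the arc.

```bash
cat > arc.py <<'E'
from h import *
P=np.array([.548,-.104])
def c(th,gap=0,r=.085):
    d=np.array([-np.sin(th),-np.cos(th)]);m=np.array([-np.cos(th),np.sin(th)])
    return P+r*d-m*(.008+gap+.009*abs(np.cos(th))+.0155*abs(np.sin(th)))
p0=np.array([.5739,-.2459])
for th in [0]+list(np.arange(.1,1.95,.1)):
    q=c(th,.004 if th==0 else 0);e=q-p0
    print(round(th,2),np.round(q,4),"t",round(e[0],4),round(-e[1],4))
E
python3 arc.py
```

```text
0 [ 0.569 -0.189] t -0.0049 -0.0569
0.1 [ 0.5579 -0.1904] t -0.016 -0.0555
0.2 [ 0.5506 -0.1913] t -0.0233 -0.0546
0.3 [ 0.5431 -0.1915] t -0.0308 -0.0544
0.4 [ 0.5355 -0.191 ] t -0.0384 -0.0549
0.5 [ 0.5277 -0.1898] t -0.0462 -0.0561
0.6 [ 0.52   -0.1878] t -0.0539 -0.0581
0.7 [ 0.5123 -0.185 ] t -0.0616 -0.0609
0.8 [ 0.5047 -0.1814] t -0.0692 -0.0645
0.9 [ 0.4974 -0.177 ] t -0.0765 -0.0689
1.0 [ 0.4905 -0.1717] t -0.0834 -0.0742
1.1 [ 0.484  -0.1656] t -0.0899 -0.0803
1.2 [ 0.4781 -0.1588] t -0.0958 -0.0871
1.3 [ 0.4729 -0.1512] t -0.101 -0.0947
1.4 [ 0.4685 -0.1429] t -0.1054 -0.103
1.5 [ 0.4649 -0.1341] t -0.109 -0.1118
1.6 [ 0.4623 -0.1253] t -0.1116 -0.1206
1.7 [ 0.4605 -0.1174] t -0.1134 -0.1285
1.8 [ 0.4595 -0.1092] t -0.1144 -0.1367
1.9 [ 0.4593 -0.1007] t -0.1146 -0.1452
```

apply_moves(increments=[{"translation": [-0.003, -0.03, 0], "delta_rot": [0, 0, 0], "claw": -1}, {"translation": [-0.005, -0.055, 0], "delta_rot": [0, 0, 0], "claw": -1}, {"translation": [-0.005, -0.057, 0], "delta_rot": [0, 0, 0], "claw": -1}, {"translation": [-0.009, -0.0565, 0], "delta_rot": [0, 0, 0], "claw": -1}, {"translation": [-0.013, -0.056, 0], "delta_rot": [0, 0, 0], "claw": -1}, {"translation": [-0.017, -0.0555, 0], "delta_rot": [0, 0, 0], "claw": -1}, {"translation": [-0.02, -0.055, 0], "delta_rot": [0, 0, 0], "claw": -1}, {"translation": [-0.0233, -0.0546, 0], "delta_rot": [0, 0, 0], "claw": -1}])

```text
clock: 15.78
tool_pos: [0.5517, -0.1932, 0.05]
tool_rot: [0.0, 1.0, 0.002, 0.001]
ft_force: [3.3, 0.4, -0.5]
opening: 0.007
grip_force: 1.4
```

apply_moves(increments=[{"translation": [-0.0038, 0.0001, 0], "delta_rot": [0, 0, 0], "claw": -1}, {"translation": [-0.0075, 0.0002, 0], "delta_rot": [0, 0, 0], "claw": -1}, {"translation": [-0.0113, 0, 0], "delta_rot": [0, 0, 0], "claw": -1}, {"translation": [-0.0151, -0.0003, 0], "delta_rot": [0, 0, 0], "claw": -1}, {"translation": [-0.019, -0.0008, 0], "delta_rot": [0, 0, 0], "claw": -1}, {"translation": [-0.0229, -0.0015, 0], "delta_rot": [0, 0, 0], "claw": -1}, {"translation": [-0.0268, -0.0024, 0], "delta_rot": [0, 0, 0], "claw": -1}, {"translation": [-0.0306, -0.0035, 0], "delta_rot": [0, 0, 0], "claw": -1}])

```text
clock: 16.77
tool_pos: [0.5231, -0.1901, 0.0509]
tool_rot: [0.001, 1.0, 0.002, 0.003]
ft_force: [10.3, 0.2, -0.6]
opening: 0.008
grip_force: 3.4
```

apply_moves(increments=[{"translation": [-0.0039, -0.0013, 0], "delta_rot": [0, 0, 0], "claw": -1}, {"translation": [-0.0077, -0.0028, 0], "delta_rot": [0, 0, 0], "claw": -1}, {"translation": [-0.0115, -0.0045, 0], "delta_rot": [0, 0, 0], "claw": -1}, {"translation": [-0.0153, -0.0064, 0], "delta_rot": [0, 0, 0], "claw": -1}, {"translation": [-0.019, -0.0085, 0], "delta_rot": [0, 0, 0], "claw": -1}, {"translation": [-0.0226, -0.0108, 0], "delta_rot": [0, 0, 0], "claw": -1}, {"translation": [-0.0261, -0.0134, 0], "delta_rot": [0, 0, 0], "claw": -1}, {"translation": [-0.0295, -0.0161, 0], "delta_rot": [0, 0, 0], "claw": -1}])

```text
clock: 17.77
tool_pos: [0.4949, -0.1754, 0.0517]
tool_rot: [0.002, 1.0, 0.002, 0.004]
ft_force: [7.8, -2.4, 0.9]
opening: 0.005
grip_force: 3.7
```

apply_moves(increments=[{"translation": [-0.0033, -0.003, 0], "delta_rot": [0, 0, 0], "claw": -1}, {"translation": [-0.0065, -0.0061, 0], "delta_rot": [0, 0, 0], "claw": -1}, {"translation": [-0.0095, -0.0094, 0], "delta_rot": [0, 0, 0], "claw": -1}, {"translation": [-0.0124, -0.0129, 0], "delta_rot": [0, 0, 0], "claw": -1}, {"translation": [-0.015, -0.0166, 0], "delta_rot": [0, 0, 0], "claw": -1}, {"translation": [-0.0176, -0.0205, 0], "delta_rot": [0, 0, 0], "claw": -1}])

```text
clock: 18.52
tool_pos: [0.4757, -0.1548, 0.0513]
tool_rot: [0.002, 1.0, 0.002, 0.003]
ft_force: [4.3, -3.7, 2.2]
opening: 0.003
grip_force: 2.5
```

apply_moves(increments=[{"translation": [-0.0023, -0.0041, 0], "delta_rot": [0, 0, 0], "claw": -1}, {"translation": [-0.0044, -0.0083, 0], "delta_rot": [0, 0, 0], "claw": -1}, {"translation": [-0.0063, -0.0127, 0], "delta_rot": [0, 0, 0], "claw": -1}, {"translation": [-0.008, -0.0171, 0], "delta_rot": [0, 0, 0], "claw": -1}])

```text
clock: 19.02
tool_pos: [0.4645, -0.1357, 0.0495]
tool_rot: [-0.0, 1.0, 0.002, -0.001]
ft_force: [1.2, -1.5, 1.2]
opening: 0.004
grip_force: 0.9
```

apply_moves(increments=[{"translation": [-0.0014, -0.0044, 0], "delta_rot": [0, 0, 0], "claw": -1}, {"translation": [-0.0026, -0.0088, 0], "delta_rot": [0, 0, 0], "claw": -1}, {"translation": [-0.0035, -0.0128, 0], "delta_rot": [0, 0, 0], "claw": -1}, {"translation": [-0.0044, -0.0167, 0], "delta_rot": [0, 0, 0], "claw": -1}, {"translation": [-0.0044, -0.0167, 0], "delta_rot": [0, 0, 0], "claw": -1}])

```text
clock: 19.65
tool_pos: [0.4606, -0.1188, 0.0495]
tool_rot: [-0.0, 1.0, 0.002, -0.0]
ft_force: [-0.7, 0.1, -0.3]
opening: 0.003
grip_force: 0.0
```

apply_moves(increments=[{"translation": [0, 0.03, 0], "delta_rot": [0, 0, 0], "claw": -1}, {"translation": [-0.01, 0.05, -0.03], "delta_rot": [0, 0, 0], "claw": -1}, {"translation": [-0.01, 0.09, -0.08], "delta_rot": [0, 0, 0], "claw": -1}, {"translation": [-0.01, 0.14, -0.12], "delta_rot": [0, 0, 0], "claw": -1}, {"translation": [-0.01, 0.16, -0.15], "delta_rot": [0, 0, 0], "claw": -1}, {"translation": [-0.01, 0.16, -0.15], "delta_rot": [0, 0, 0], "claw": -1}])

```text
clock: 20.4
tool_pos: [0.4533, -0.2821, 0.203]
tool_rot: [0.002, 1.0, 0.001, 0.003]
ft_force: [-0.3, 0.5, 0.1]
opening: 0.009
grip_force: 0.0
```

```bash
python3 - <<'E'
from h import *
st()
c,P=shot("scene","s3.png")
cv2.imwrite("pics/s3c.png",cv2.resize(c["image"][150:310,240:480,::-1],(800,533)))
P=P.reshape(-1,3)
k=P[(P[:,0]>.42)&(P[:,0]<.495)&(P[:,1]>-.2)&(P[:,1]<-.035)&(P[:,2]>.045)&(P[:,2]<.08)]
print(len(k)); 
if len(k)>5: print(np.degrees(np.arctan(np.polyfit(k[:,0],k[:,1],1)[0])),k.min(0),k.max(0))
E
```

```text
20.4 [ 0.4533 -0.2821  0.203 ] [1.9e-03 1.0e+00 6.0e-04 2.8e-03] [-0.34  0.48  0.14] 0.008815300037132236
195
-11.990106725550113 [ 0.44438167 -0.09999501  0.05428183] [ 0.49433872 -0.07295602  0.07370216]
```

View pics/s3c.png

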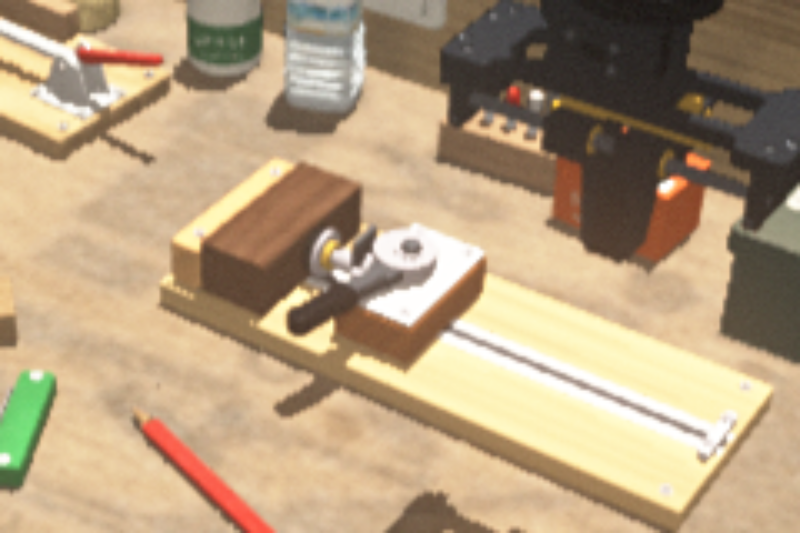

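The handle (crop (320,305)) points about 12° past the jig's -x, roughly 1.78 rad, so it is on its stop. The block is flush on the fence with the pad on it, and the robot is clear.

```bash
python3 -c "
from bench import robot
print(robot.finish_job())"
```

```text
the job is handed in; nothing more can be done
None
```

I handed the job in at about 20 s with the largest offcut clamped: it sits flat and flush against the fence, the lever is over centre on its stop (about 1.78 rad), and the robot is clear. The highest push I read was about 12 N, and I could not measure the final grip force directly.

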